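# Wedge a gel cassette tight in an electrophoresis tank

### The job

A glass gel cassette has been stood in the far side of the gel tank, but it has fallen back against the far wall. Hook a fingertip behind its top edge and gently draw it up against the gasket of the buffer core, then take the loose blue wedge from the drying rack and drive it, toe down and flat face to the glass, into the gap behind the cassette until it is jammed firmly and the gasket is squeezed all round, and let go. Do not hammer or force the glass, and do not knock over or push aside the bottle, tip box and tube rack.

Things in the scene. Friction and masses are not known exactly. Their poses are not given: they have to be found in the camera images.
- tank: Clear gel tank fixed to the bench, open at the top, 107 x 124 mm outside, 88 mm high. Origin on the bench. +x points from the buffer core to the far wall (away from the robot at yaw 0), y along the cassette's width, z up. Far wall: inner face at x = 41 mm, outer at 46; near wall's outer face at x = -61; side walls' inner faces at y = +-57; floor at z = 8; base plate 6 mm wider all round.
- tank_far_rim (a point): Middle of the top of the tank's far wall (tank x = 43.5 mm, z = 88 mm). On its inner face stand two white ribs, 14 mm wide, at tank y = +-28 mm, from z = 30 to 86 mm. Their faces slope so that the gap narrows downwards, with the same taper as the wedge (0.14): rib face at tank x = 29 mm at z = 35 mm and x = 36.1 mm at z = 86 mm.
- core_top (a point): Middle of the top of the white buffer core, 114 mm above the bench; electrode pins at its two ends reach 140 mm. The tank's near half (core, a cassette, a blue wedge whose grip reaches 170 mm) is already closed: leave it alone. The core stands up to 1.5 mm nearer or farther in tank x from run to run, so that the depth at which the loose wedge jams differs by some 20 mm.
- gasket_face (a point): Centre of the gasket's face, 60 mm above the bench, at tank x = 16 +- 1.5 mm when relaxed. The gasket is a black rubber frame 100 x 100 mm on the far side of the white buffer core; its face looks to the tank's +x, towards the loose cassette. Axes as the tank's.
- gasket (a joint): How far the gasket is squeezed towards the core: 0 relaxed, 0.004 m at most; a spring of about 3 N per mm. Sealed means above 0.001 m. A downward push of about 15 to 20 N on the wedge squeezes it enough, and friction then keeps the wedge there.
- cassette_top (a point): Middle of the top edge of the loose glass gel cassette, which stands on the tank floor, its top some 25 mm above the walls. At first it leans 8 degrees against the ribs. Pushed by its exposed top (over the far wall, 92 to 110 mm above the bench) towards tank -x with 2 to 5 N it swings up to the gasket and stays; this point is then 3.5 mm in front of the gasket's face.
- cassette: The loose gel cassette: two glass plates with grey spacers, 100 mm wide (y), 105 mm high (z), 7 mm thick (x), 0.18 kg. Origin at the centre of its underside, z up along the plates, x across its thickness towards the far wall.
- wedge_grip (a point): Centre of the grip of the loose blue wedge (0.13 kg). The grip is an upright tab 12 mm thick (wedge x), 44 mm wide (wedge y), reaching 22.5 mm above and below this point. At first the wedge stands upright, toe down, in the drying rack, this point about 130 mm above the bench. Axes as wedge.
- wedge_toe (a point): Middle of the rounded bottom edge (toe) of the loose wedge, 117.5 mm below the grip's centre; the grip's centre lies 6.5 mm farther along the wedge's +x than the toe.
- wedge: The loose wedge: 90 mm wide (y), body 95 mm high, 8 mm thick at the toe, 21.3 mm at the top. Its flat upright face looks to its -x (at x = -4 mm) and goes against the glass; the sloping face looks to +x and bears on the tank's ribs. Origin at the toe. Its yaw starts within 0.9 rad of the tank's: it need not be turned round.
- rack: White drying rack fixed to the bench, base 130 x 120 x 12 mm with 60 mm dowels; the wedge stands in its middle slot, a spare glass plate (top at 94 mm) stands 43 mm to one side and a comb (top at 90 mm) 47 mm to the other. Origin at the centre of the underside.
- bottle: Bystander: capped reagent bottle, 72 mm wide, 160 mm high, loose; origin at the centre of its underside.
- tipbox: Bystander: blue pipette tip box 85 x 125 x 75 mm, loose; origin at the centre of its underside.
- tuberack: Bystander: orange tube rack 75 x 125 x 48 mm, loose; origin at the centre of its underside.

How it is judged:
By the outcome, as a careful person would: the job done as asked, in the order asked, and still so for the second after the job is handed in, with the robot touching nothing.
It also fails if it takes over 72 s, if anything falls off the work surface, if the arm or the gripper's body presses on something with over 40 N, if the wrist force passes 120 N, or if a joint passes its speed limit or range.

### The arm

A 7-joint arm with a two-finger parallel gripper is mounted at the origin on the work surface. World frame = base frame: x ahead of the robot, y to its left, z up, the work surface at z = 0. Lengths are in m, angles in rad, forces in N, time in s.
With the tool pointing down it reaches from about 0.4 to 0.85 m from the base axis. Payload 10.4 kg.
Tool frame: the origin (TCP) lies between the finger pads; the fingertips stand 11 mm ahead of it and the grasp point (between the pads) lies 8 mm behind it (r.tcp_to_tips is the distance from the TCP to the fingertips, in m); z points along the fingers, y is the line along which they close (so a half turn about z gives the same grasp; the last joint's range is limited). The gripper opens to 87 mm and grips with 3 to 60 N. Pads are 19 mm wide; open, the fingers measure 117 mm over their backs; the gripper's body (75 mm by 190 mm) begins 51 mm behind the grasp point.
Start: joints at [-1.312, 0.332, -0.065, 1.46, 0.022, 1.35, -0.088], TCP at [0.174, 0.6, 0.234] pointing down, gripper open.
Joint ranges: [-2.6, 2.6], [-0.5, 2.12], [-1.47, 1.34], [0.16, 2.42], [-1.27, 4.41], [0.06, 2.06], [-2.6, 2.6]. Speed limits (rad/s): [2.22, 2.22, 2.79, 2.79, 3.14, 3.14, 3.14].

### API

Orientations are given as a unit quaternion [x, y, z, w].
In Python, from bench import r gives the robot as it stands. The module is installed in compiled form; this text tells all that it offers.
- The arm moves only by the shell command python3 -m crank 'ROWS' [FORCE]. ROWS is JSON, a list of rows, each an object of numbers: "claw": the closure, from -1 (fully open) to 1 (shut); "dx", "dy", "dz": the shift along the tool's x, y, z each as a share of 3 cm, from -1 to 1; "ax", "ay", "az": the turn, a rotation vector about the tool's x, y, z each as a share of 6 degrees, from -1 to 1. A call has 1 to 8 rows; each row shifts and turns the commanded pose from where the row before left it, along the tool's axes as they then stand; what a row does not reach is not made up. A row lasts 1/12 s, in which the tool goes at most 41.7 mm and 7.16 degrees, less where a joint would pass 70% of its speed; a pose out of reach is approached as far as the arm can. A call with a number of a shift or a turn outside -1 to 1 is refused whole. A call with a gripper value outside its range is refused whole. The fingers move at their own pace and stop on an object; FORCE is the grip in N (left out, the last holds). Time passes only in rows, so rows that do not move let the fingers close. It gives the time, the measured TCP pose, the force, the opening and the grip force at its end, in the units of the state.
- r.read_state(): the state, without advancing time (a new reading comes with each control period).
- r.camera(name): name is "scene" or "top"; returns a dict with "color" (384x512x3 uint8, red, green, blue), "mtx" (3x3 intrinsics, pixels), "k1" (the pictures are not rectified: a ray, as slopes to the right and down, at radius r is drawn at 1 + k1 r^2 times it, then the intrinsics apply), "R" (3x3) and "t" (3): a world point X has camera coordinates R X + t. Camera axes: x right, y down, z forward; pixel columns grow to the right and rows downward; lengths in m; the calibration is good to about 2 mm. A picture is of the moment at which its call begins. There is no depth.
- r.close_job(): hands the job in; it is judged then, once.
The state is a dict: "time": time; "joint_positions": joint angles; "joint_vel": joint speeds; "joint_torque": joint torques, N m; "ee_pos": TCP position; "eef_rot": TCP orientation; "ft_force": force on the tool from outside, world axes, zero at the start; "torque": the same for the moment, N m; "width": finger opening in m; "grip_force": force on a finger pad.
Only numpy, scipy, OpenCV 4.12 (cv2) and the standard library are available. Lean on these libraries where they do the work, as an engineer would, in place of code of your own. Each camera call takes 0.05 s, during which the arm holds its last target. There are 200 camera calls.

## Working session

There is one attempt and no reset: what is moved stays moved. The work goes in short steps, Python scripts to look and compute and a shell command to move; the robot and the scene stay as the last step left them, time stands still between calls to the robot, and variables do not carry over. Pictures are saved under pics/ and viewed, at most 12 in all, crops included, and the job is handed in when it is done.

```bash
mkdir -p pics; python3 - <<'E'
from bench import r
import cv2,numpy as np
s=r.read_state(); print(s, r.tcp_to_tips)
for n in("scene","top"):
    c=r.camera(n); cv2.imwrite(f"pics/{n}0.png",cv2.resize(c["color"][:,:,::-1],(800,600),interpolation=cv2.INTER_CUBIC))
    print(n,c["mtx"].tolist(),c["k1"],np.round(c["R"],4).tolist(),c["t"], -c["R"].T@c["t"])
E
```

```text
{'time': 0.0, 'joint_positions': array([-1.31159625,  0.33291107, -0.06471608,  1.46094326,  0.02160768,
        1.34991377, -0.08848335]), 'joint_vel': array([ 0.00016038,  0.00079671, -0.00056766, -0.00162286,  0.00077389,
       -0.00032619,  0.0009071 ]), 'joint_torque': array([-1.39429052e-03, -6.23253465e+01,  2.39313970e-02, -3.89899457e+01,
       -6.14255969e-02,  3.98969161e-02,  1.47245332e-04]), 'ee_pos': array([0.17369652, 0.59998362, 0.23272858]), 'eef_rot': array([ 1.40407240e-01,  9.90093561e-01, -7.36537941e-04, -6.87354993e-05]), 'ft_force': array([0.30340375, 0.0128134 , 0.55021911]), 'torque': array([ 0.02853458, -0.00553545, -0.02984407]), 'grip_force': 0.0, 'width': 0.08674314666899785} 0.011
scene [[465.83002147893353, 0.0, 265.4825386910491], [0.0, 465.83002147893353, 195.14055508268035], [0.0, 0.0, 1.0]] -0.15421872806049916 [[0.4877, 0.873, 0.0013], [0.5604, -0.312, -0.7672], [-0.6694, 0.3749, -0.6414]] [-0.31242902 -0.25902936  1.51227723] [ 1.30981044 -0.37504885  0.77163818]
top [[464.18952110300665, 0.0, 253.1706555741201], [0.0, 464.18952110300665, 202.66757242546478], [0.0, 0.0, 1.0]] -0.1514201078119884 [[0.0323, -0.9995, 0.0013], [-0.9787, -0.0319, -0.2027], [0.2026, 0.0053, -0.9792]] [-0.00409606  0.60930836  1.01632129] [0.39056738 0.00995572 1.11872268]
```

View pics/scene0.png

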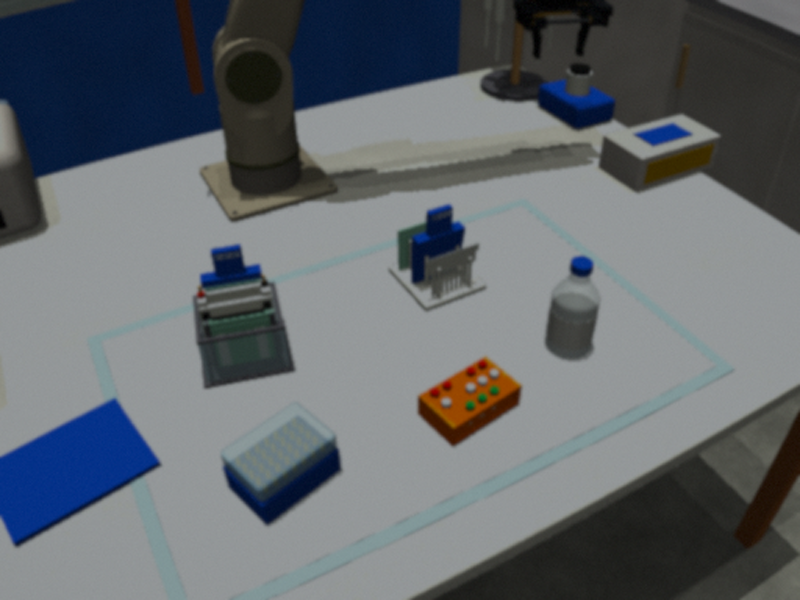

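View pics/top0.png

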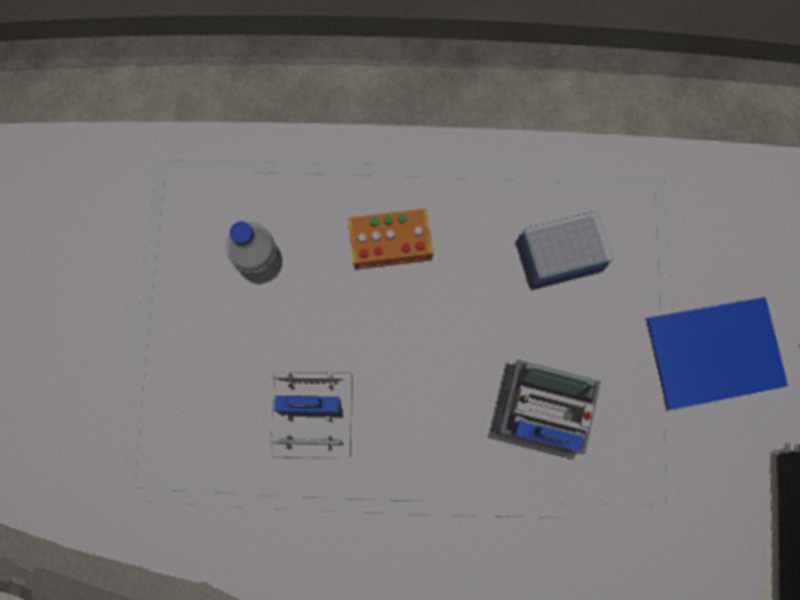

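The scene view shows the tank around (245,320) and the rack with the loose wedge at (438,255). In the top view the tank is at (547,408), the wedge at (307,405), the bottle at (250,245), the tube rack at (390,238) and the tip box at (563,250). I'll zoom in on the tank and rack.

```bash
cat > h.py <<'E'
from bench import r
import cv2,numpy as np
def crop(c,x0,y0,w,h,k):
    im=cv2.resize(c["color"][y0:y0+h,x0:x0+w,::-1],None,fx=k,fy=k,interpolation=cv2.INTER_CUBIC)
    return np.clip(im.astype(float)*1.5,0,255).astype(np.uint8)
def und(c,p):
    q=(np.array(p,float)-c["mtx"][:2,2])/c["mtx"][0,0]; u=q.copy()
    for _ in range(20): u=q/(1+c["k1"]*(u@u))
    return u
def at_z(c,p,z):
    u=und(c,p); d=c["R"].T@np.array([*u,1]); o=-c["R"].T@c["t"]
    return o+d*(z-o[2])/d[2]
def proj(c,X):
    q=c["R"]@np.array(X)+c["t"]; u=q[:2]/q[2]; u=u*(1+c["k1"]*(u@u))
    return u*c["mtx"][0,0]+c["mtx"][:2,2]
def two(c1,p1,c2,p2):
    A=[];b=[]
    for c,p in((c1,p1),(c2,p2)):
        u=und(c,p)
        for i in(0,1):
            A.append(c["R"][i]-u[i]*c["R"][2]); b.append(u[i]*c["t"][2]-c["t"][i])
    x,res,_,_=np.linalg.lstsq(np.array(A),np.array(b),rcond=None); return x
E
python3 - <<'E'
from h import *
t=r.camera("top"); s=r.camera("scene")
a=crop(t,305,222,80,75,5); b=crop(t,165,222,80,75,5); 
d=crop(s,115,150,80,100,5)[:,:]; e=crop(s,245,120,80,100,5)
cv2.imwrite("pics/tops.png",cv2.resize(np.hstack([a,b]),(800,375)))
cv2.imwrite("pics/scenes.png",np.hstack([d,e]))
E
```

```text
(no output)
```

View pics/tops.png

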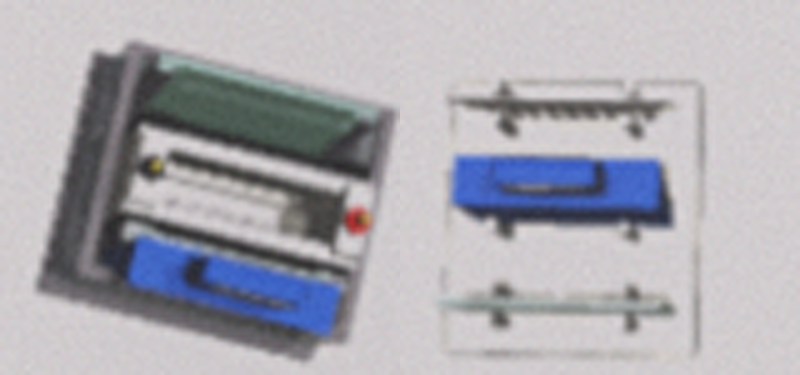

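View pics/scenes.png

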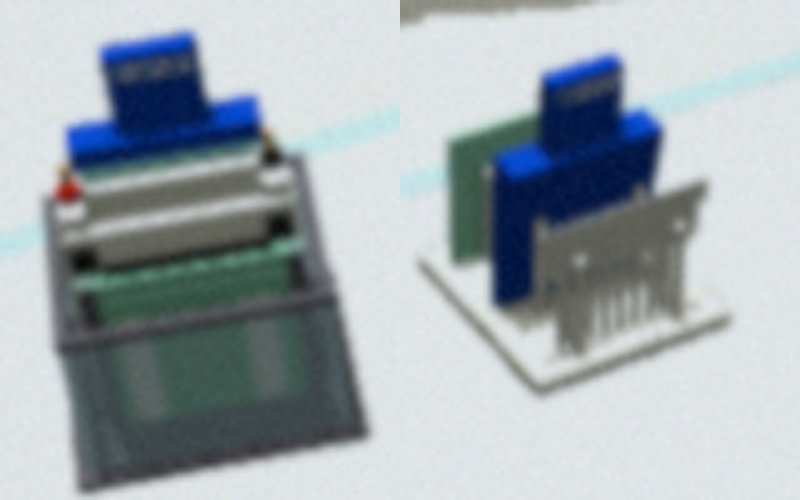

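```bash
cat >> h.py <<'E'
from scipy.optimize import least_squares
def fit(obs,x0,z0=0):
    "obs: (cam,pix,localpoint mm); solves x,y,yaw"
    def f(v):
        c,s=np.cos(v[2]),np.sin(v[2])
        return np.concatenate([proj(C,[v[0]+(c*L[0]-s*L[1])/1e3,v[1]+(s*L[0]+c*L[1])/1e3,L[2]/1e3+z0])-p for C,p,L in obs])
    o=least_squares(f,x0,loss='soft_l1'); return o.x,o.fun.reshape(-1,2)
E
python3 - <<'E'
from h import *
t=r.camera("top"); s=r.camera("scene")
pt=lambda x,y,ox,oy:((x+.5)/5-.5+ox,(y+.5)/5-.5+oy)
T=lambda x,y:pt(x,y,305,222); T2=lambda x,y:pt(x-400,y,165,222)
S=lambda x,y:pt(x,y,115,150); S2=lambda x,y:pt(x-400,y,245,120)
tank=[(s,S(58,350),(46,-62,88)),(s,S(335,293),(46,62,88)),(s,S(45,200),(-61,-62,88)),(s,S(302,155),(-61,62,88)),
(s,S(80,490),(52,-68,0)),(s,S(368,432),(52,68,0)),(t,T(133,43),(46,62,88)),(t,T(397,108),(46,-62,88)),(t,T(40,290),(-67,68,0))]
w=[(s,S2(495,152),(-4,-45,95)),(s,S2(528,180),(17.3,-45,95)),(s,S2(662,130),(17.3,45,95)),
(s,S2(540,72),(.5,-22,140)),(s,S2(552,85),(12.5,-22,140)),(s,S2(622,68),(12.5,22,140)),(s,S2(610,55),(.5,22,140)),
(t,T2(454,158),(17.3,45,95)),(t,T2(663,160),(17.3,-45,95)),(t,T2(495,162),(12.5,22,140)),(t,T2(605,162),(12.5,-22,140))]
for n,o,z in(("tank",tank,0),("wedge",w,.0125)):
    for sub in(o,[q for q in o if q[0] is s],[q for q in o if q[0] is t]):
        v,e=fit(sub,[.38,0,0],z); print(n,np.round(v,4),'\n',np.round(e,1).tolist())
E
```

```text
tank [ 0.4879 -0.2116 -0.221 ] 
 [[-0.6, -0.4], [-0.1, 0.4], [-0.7, -0.1], [-0.2, -0.4], [0.1, 1.9], [0.6, 1.9], [-0.4, -0.1], [-0.2, 0.3], [-0.7, 0.4]]
tank [ 0.4865 -0.2108 -0.2217] 
 [[-0.4, -1.0], [0.0, -0.1], [-0.5, -0.6], [-0.0, -0.9], [0.2, 1.3], [0.7, 1.5]]
tank [ 0.4886 -0.2128 -0.2171] 
 [[0.0, -0.3], [0.2, -0.0], [-0.2, 0.3]]
wedge [0.4659 0.1359 0.029 ] 
 [[-0.9, 1.2], [-3.2, -0.2], [0.2, -0.5], [-1.0, 0.3], [-0.9, -0.0], [0.2, -1.5], [-0.0, -1.1], [0.2, -0.2], [-0.6, -0.3], [-0.6, -0.7], [-1.7, -0.6]]
wedge [0.4674 0.1367 0.0497] 
 [[-0.2, 1.6], [-2.3, 0.2], [0.7, -0.5], [-0.3, 0.6], [-0.1, 0.3], [0.8, -1.4], [0.5, -1.0]]
wedge [0.465  0.1344 0.0309] 
 [[0.8, 0.3], [0.1, 0.1], [0.0, -0.2], [-1.0, -0.1]]
```

```bash
A='{"claw":1,"dx":-1,"dy":-0.9}'
python3 -m crank '[{"claw":1,"az":-0.6},{"claw":1,"dx":-0.9,"dy":-0.9},{"claw":1,"dx":-0.9,"dy":-0.9},{"claw":1,"dx":-0.9,"dy":-0.9},{"claw":1,"dx":-0.9,"dy":-0.9},{"claw":1,"dx":-0.9,"dy":-0.9},{"claw":1,"dx":-0.9,"dy":-0.9},{"claw":1,"dx":-0.9,"dy":-0.9}]' 10
python3 -m crank '[{"claw":1,"dx":-0.9,"dy":-0.9},{"claw":1,"dx":-0.9,"dy":-0.9},{"claw":1,"dx":-0.9,"dy":-0.9},{"claw":1,"dx":-0.9,"dy":-0.9},{"claw":1,"dx":-0.9,"dy":-0.9},{"claw":1,"dx":-0.9,"dy":-0.9},{"claw":1,"dx":-0.9,"dy":-0.9},{"claw":1,"dx":-0.9,"dy":-0.9}]'
python3 -m crank '[{"claw":1,"dx":-0.6,"dy":-1},{"claw":1,"dx":-0.6,"dy":-1},{"claw":1,"dx":-0.6,"dy":-1},{"claw":1,"dx":-0.6,"dy":-1},{"claw":1,"dx":-0.6,"dy":-1},{"claw":1,"dx":-0.6,"dy":-1},{"claw":1,"dx":-0.6,"dy":-1},{"claw":1}]'
cat >> h.py <<'E'
from scipy.spatial.transform import Rotation as Ro
def go(P,ang=None):
    "moves needed: shift in tool axes (units of 3 cm), and deg of tool y"
    s=r.read_state(); M=Ro.from_quat(s["eef_rot"]).as_matrix(); d=M.T@(np.array(P)-s["ee_pos"])/.03
    print("t",round(s["time"],2),"pos",np.round(s["ee_pos"],4),"ydeg",np.round(np.degrees(np.arctan2(M[1,1],M[0,1])),2),"z",np.round(M[:,2],3),"shift",np.round(d,2),"F",np.round(s["ft_force"],1),"w",round(s["width"],4))
def tank(x,y,z,o=(.488,-.2118,-.22)):
    c,s=np.cos(o[2]),np.sin(o[2]); x,y=x/1e3,y/1e3
    return [o[0]+c*x-s*y,o[1]+s*x+c*y,z/1e3]
E
python3 -c "
from h import *
go(tank(62,0,230))"
```

```text
t 0.3 pos [0.1738 0.6003 0.2333] ydeg 73.85 z [-0. -0. -1.] shift [-19.65 -22.96   0.12] F [ 0.9 -0.4  0.6] w 0.0869invalid input at $[0]: expected keys claw, dx, dy, dz, ax, ay, az
invalid input at $[0]: expected keys claw, dx, dy, dz, ax, ay, az
invalid input at $[0]: expected keys claw, dx, dy, dz, ax, ay, az
```

```bash
python3 -m crank '[{"claw":1,"dx":0,"dy":0,"dz":0,"ax":0,"ay":0,"az":-0.6},{"claw":1,"dx":-0.9,"dy":-0.9,"dz":0,"ax":0,"ay":0,"az":0},{"claw":1,"dx":-0.9,"dy":-0.9,"dz":0,"ax":0,"ay":0,"az":0},{"claw":1,"dx":-0.9,"dy":-0.9,"dz":0,"ax":0,"ay":0,"az":0},{"claw":1,"dx":-0.9,"dy":-0.9,"dz":0,"ax":0,"ay":0,"az":0},{"claw":1,"dx":-0.9,"dy":-0.9,"dz":0,"ax":0,"ay":0,"az":0},{"claw":1,"dx":-0.9,"dy":-0.9,"dz":0,"ax":0,"ay":0,"az":0},{"claw":1,"dx":-0.9,"dy":-0.9,"dz":0,"ax":0,"ay":0,"az":0}]' 10
python3 -m crank '[{"claw":1,"dx":-0.9,"dy":-0.9,"dz":0,"ax":0,"ay":0,"az":0},{"claw":1,"dx":-0.9,"dy":-0.9,"dz":0,"ax":0,"ay":0,"az":0},{"claw":1,"dx":-0.9,"dy":-0.9,"dz":0,"ax":0,"ay":0,"az":0},{"claw":1,"dx":-0.9,"dy":-0.9,"dz":0,"ax":0,"ay":0,"az":0},{"claw":1,"dx":-0.9,"dy":-0.9,"dz":0,"ax":0,"ay":0,"az":0},{"claw":1,"dx":-0.9,"dy":-0.9,"dz":0,"ax":0,"ay":0,"az":0},{"claw":1,"dx":-0.9,"dy":-0.9,"dz":0,"ax":0,"ay":0,"az":0},{"claw":1,"dx":-0.9,"dy":-0.9,"dz":0,"ax":0,"ay":0,"az":0}]'
python3 -m crank '[{"claw":1,"dx":-0.6,"dy":-1,"dz":0,"ax":0,"ay":0,"az":0},{"claw":1,"dx":-0.6,"dy":-1,"dz":0,"ax":0,"ay":0,"az":0},{"claw":1,"dx":-0.6,"dy":-1,"dz":0,"ax":0,"ay":0,"az":0},{"claw":1,"dx":-0.6,"dy":-1,"dz":0,"ax":0,"ay":0,"az":0},{"claw":1,"dx":-0.6,"dy":-1,"dz":0,"ax":0,"ay":0,"az":0},{"claw":1,"dx":-0.6,"dy":-1,"dz":0,"ax":0,"ay":0,"az":0},{"claw":1,"dx":-0.6,"dy":-1,"dz":0,"ax":0,"ay":0,"az":0},{"claw":1,"dx":0,"dy":0,"dz":0,"ax":0,"ay":0,"az":0}]'
python3 -c "
from h import *
go(tank(62,0,230))"
```

```text
time: 0.97
ee_pos: [0.3179, 0.3731, 0.2337]
eef_rot: [0.109, 0.994, 0.0, 0.0]
ft_force: [0.6, 0.2, -0.3]
width: 0.0415
grip_force: 0.0
time: 1.63
ee_pos: [0.4818, 0.1152, 0.2338]
eef_rot: [0.109, 0.994, 0.0, 0.0]
ft_force: [1.1, 0.6, 0.5]
width: 0.0012
grip_force: 0.0
time: 2.3
ee_pos: [0.5587, -0.1228, 0.2337]
eef_rot: [0.113, 0.994, -0.002, 0.001]
ft_force: [-0.4, -0.6, 1.0]
width: 0.0005
grip_force: 0.0
t 2.3 pos [ 0.5587 -0.1228  0.2337] ydeg 77.01 z [ 0.001 -0.003 -1.   ] shift [-0.44 -3.41  0.13] F [-0.4 -0.6  1. ] w 0.0005
```

```bash
python3 -m crank '[{"claw":1,"dx":-0.2,"dy":-0.9,"dz":0,"ax":0,"ay":0,"az":0},{"claw":1,"dx":-0.2,"dy":-0.9,"dz":0,"ax":0,"ay":0,"az":0},{"claw":1,"dx":0,"dy":-0.9,"dz":0,"ax":0,"ay":0,"az":0},{"claw":1,"dx":0,"dy":-0.6,"dz":0,"ax":0,"ay":0,"az":0},{"claw":1,"dx":0,"dy":0,"dz":0.9,"ax":0,"ay":0,"az":0},{"claw":1,"dx":0,"dy":0,"dz":0.9,"ax":0,"ay":0,"az":0},{"claw":1,"dx":0,"dy":0,"dz":0.9,"ax":0,"ay":0,"az":0},{"claw":1,"dx":0,"dy":0,"dz":0,"ax":0,"ay":0,"az":0}]'
python3 - <<'E'
from h import *
go(tank(62,0,109))
t=r.camera("top"); s=r.camera("scene")
cv2.imwrite("pics/hook.png",np.hstack([crop(t,305,212,80,100,5),crop(s,115,150,80,100,5)]))
E
```

```text
time: 2.97
ee_pos: [0.5462, -0.2133, 0.1477]
eef_rot: [0.109, 0.994, 0.0, -0.004]
ft_force: [-0.0, 1.3, -0.8]
width: 0.0005
grip_force: 0.0
t 2.97 pos [ 0.5462 -0.2133  0.1477] ydeg 77.46 z [-0.007  0.002 -1.   ] shift [-0.17 -0.38  1.29] F [-0.   1.3 -0.8] w 0.0005
```

View pics/hook.png

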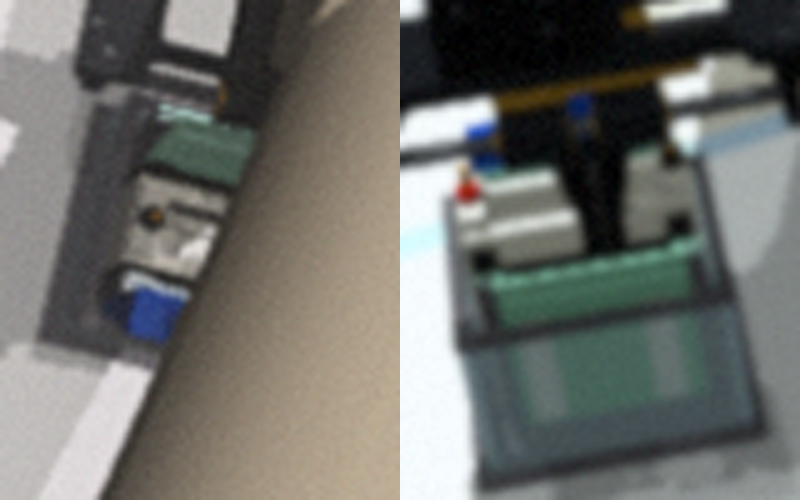

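The hand is at the far wall: fingertips are near (600,245) in the right crop, still above the cassette's top edge (490–700, 260). Next I centre them and descend behind the edge.

```bash
python3 -m crank '[{"claw":1,"dx":-0.17,"dy":-0.38,"dz":0,"ax":0,"ay":0,"az":0},{"claw":1,"dx":0,"dy":0,"dz":0.5,"ax":0,"ay":0,"az":0},{"claw":1,"dx":0,"dy":0,"dz":0.4,"ax":0,"ay":0,"az":0},{"claw":1,"dx":0,"dy":0,"dz":0.35,"ax":0,"ay":0,"az":0},{"claw":1,"dx":0,"dy":0,"dz":0,"ax":0,"ay":0,"az":0},{"claw":1,"dx":0,"dy":0,"dz":0,"ax":0,"ay":0,"az":0}]'
python3 -m crank '[{"claw":1,"dx":0.1,"dy":0,"dz":0,"ax":0,"ay":0,"az":0},{"claw":1,"dx":0.1,"dy":0,"dz":0,"ax":0,"ay":0,"az":0},{"claw":1,"dx":0.1,"dy":0,"dz":0,"ax":0,"ay":0,"az":0},{"claw":1,"dx":0.1,"dy":0,"dz":0,"ax":0,"ay":0,"az":0},{"claw":1,"dx":0,"dy":0,"dz":0,"ax":0,"ay":0,"az":0}]'
python3 -c "
from h import *
go(tank(34,0,109))"
```

```text
time: 3.57
ee_pos: [0.5511, -0.2267, 0.1149]
eef_rot: [0.109, 0.994, 0.0, -0.0]
ft_force: [0.2, -0.3, 0.2]
width: 0.0004
grip_force: 0.0
time: 3.98
ee_pos: [0.539, -0.2241, 0.1153]
eef_rot: [0.109, 0.994, 0.0, 0.0]
ft_force: [-0.7, -0.4, 0.4]
width: 0.0005
grip_force: 0.0
t 3.98 pos [ 0.539  -0.2241  0.1153] ydeg 77.44 z [ 0.  0. -1.] shift [0.62 0.03 0.21] F [-0.7 -0.4  0.4] w 0.0005
```

```bash
python3 -m crank '[{"claw":1,"dx":0,"dy":0,"dz":0.15,"ax":0,"ay":0,"az":0},{"claw":1,"dx":0.06,"dy":0,"dz":0,"ax":0,"ay":0,"az":0},{"claw":1,"dx":0.06,"dy":0,"dz":0,"ax":0,"ay":0,"az":0},{"claw":1,"dx":0.06,"dy":0,"dz":0,"ax":0,"ay":0,"az":0},{"claw":1,"dx":0.06,"dy":0,"dz":0,"ax":0,"ay":0,"az":0}]'
python3 -m crank '[{"claw":1,"dx":0.06,"dy":0,"dz":0,"ax":0,"ay":0,"az":0},{"claw":1,"dx":0.06,"dy":0,"dz":0,"ax":0,"ay":0,"az":0},{"claw":1,"dx":0.06,"dy":0,"dz":0,"ax":0,"ay":0,"az":0},{"claw":1,"dx":0,"dy":0,"dz":0,"ax":0,"ay":0,"az":0}]'
python3 -c "
from h import *
go(tank(34,0,109))"
```

```text
time: 4.4
ee_pos: [0.5323, -0.2226, 0.1105]
eef_rot: [0.109, 0.994, 0.0, -0.0]
ft_force: [-0.2, -0.2, -0.2]
width: 0.0005
grip_force: 0.0
time: 4.73
ee_pos: [0.5269, -0.2214, 0.1106]
eef_rot: [0.109, 0.994, 0.0, -0.0]
ft_force: [-1.1, 0.5, -1.0]
width: 0.0003
grip_force: 0.0
t 4.73 pos [ 0.5269 -0.2214  0.1106] ydeg 77.44 z [-0.  0. -1.] shift [0.2  0.03 0.05] F [-1.1  0.5 -1. ] w 0.0003
```

```bash
python3 -m crank '[{"claw":1,"dx":0.05,"dy":0,"dz":0,"ax":0,"ay":0,"az":0},{"claw":1,"dx":0.05,"dy":0,"dz":0,"ax":0,"ay":0,"az":0},{"claw":1,"dx":0,"dy":0,"dz":0,"ax":0,"ay":0,"az":0}]'
python3 -m crank '[{"claw":1,"dx":0.05,"dy":0,"dz":0,"ax":0,"ay":0,"az":0},{"claw":1,"dx":0.05,"dy":0,"dz":0,"ax":0,"ay":0,"az":0},{"claw":1,"dx":0,"dy":0,"dz":0,"ax":0,"ay":0,"az":0}]'
python3 - <<'E'
from h import *
go(tank(32,0,109))
s=r.camera("scene")
cv2.imwrite("pics/hook2.png",crop(s,115,150,80,75,8))
E
```

```text
time: 4.98
ee_pos: [0.524, -0.2207, 0.1105]
eef_rot: [0.109, 0.994, 0.0, -0.0]
ft_force: [-1.6, -0.3, 0.7]
width: 0.0003
grip_force: 0.0
time: 5.23
ee_pos: [0.5211, -0.2201, 0.1105]
eef_rot: [0.109, 0.994, 0.0, -0.0]
ft_force: [-0.2, -0.0, -0.1]
width: 0.0002
grip_force: 0.0
t 5.23 pos [ 0.5211 -0.2201  0.1105] ydeg 77.45 z [-0.  0. -1.] shift [0.07 0.03 0.05] F [-0.2 -0.  -0.1] w 0.0002
```

View pics/hook2.png

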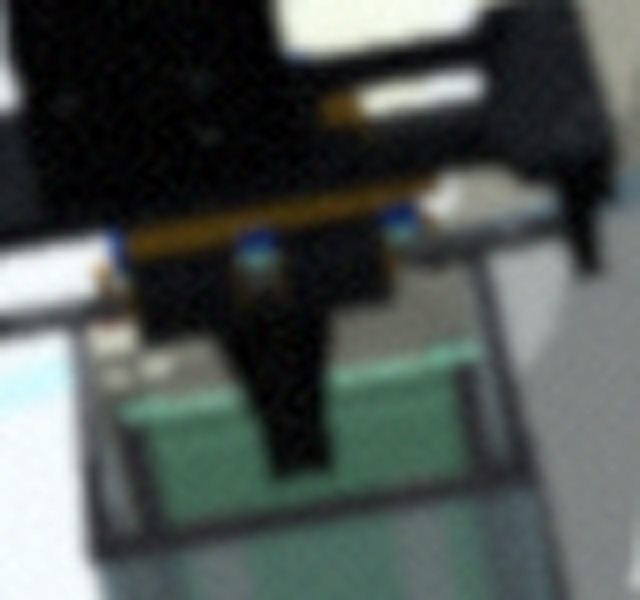

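The fingertip (300,465) is in front of the glass. The cassette's top edge has shifted up the image by about 40 px in this 8x crop, from about (144,451)–(472,389) to (125,410)–(480,350), so the cassette is swinging with the finger. I continue gently until I feel the gasket.

```bash
python3 -m crank '[{"claw":1,"dx":0.05,"dy":0,"dz":0,"ax":0,"ay":0,"az":0},{"claw":1,"dx":0.05,"dy":0,"dz":0,"ax":0,"ay":0,"az":0},{"claw":1,"dx":0,"dy":0,"dz":0,"ax":0,"ay":0,"az":0}]'
python3 -m crank '[{"claw":1,"dx":0.05,"dy":0,"dz":0,"ax":0,"ay":0,"az":0},{"claw":1,"dx":0.0,"dy":0,"dz":0,"ax":0,"ay":0,"az":0},{"claw":1,"dx":0,"dy":0,"dz":0,"ax":0,"ay":0,"az":0}]'
python3 -c "
from h import *
go(tank(30,0,109))"
```

```text
time: 5.53
ee_pos: [0.519, -0.2195, 0.1107]
eef_rot: [0.109, 0.994, -0.0, 0.001]
ft_force: [4.6, -1.2, -2.9]
width: 0.0005
grip_force: 2.4
time: 5.78
ee_pos: [0.5181, -0.2193, 0.1107]
eef_rot: [0.109, 0.994, -0.0, 0.001]
ft_force: [6.1, -1.7, -5.5]
width: 0.0005
grip_force: 3.6
t 5.78 pos [ 0.5181 -0.2193  0.1107] ydeg 77.47 z [ 0.002 -0.001 -1.   ] shift [0.03 0.02 0.06] F [ 6.1 -1.7 -5.5] w 0.0005
```

```bash
python3 -m crank '[{"claw":1,"dx":-0.05,"dy":0,"dz":0,"ax":0,"ay":0,"az":0},{"claw":1,"dx":-0.05,"dy":0,"dz":0,"ax":0,"ay":0,"az":0},{"claw":1,"dx":-0.1,"dy":0,"dz":0,"ax":0,"ay":0,"az":0},{"claw":1,"dx":-0.3,"dy":0,"dz":0,"ax":0,"ay":0,"az":0},{"claw":1,"dx":-0.3,"dy":0,"dz":-0.3,"ax":0,"ay":0,"az":0},{"claw":1,"dx":0,"dy":0,"dz":-0.9,"ax":0,"ay":0,"az":0},{"claw":1,"dx":0,"dy":0,"dz":-1,"ax":0,"ay":0,"az":0},{"claw":1,"dx":0,"dy":0,"dz":-1,"ax":0,"ay":0,"az":0}]'
python3 -m crank '[{"claw":-0.2,"dx":0,"dy":0.5,"dz":-1,"ax":0,"ay":0,"az":0},{"claw":-0.2,"dx":0.2,"dy":1,"dz":-0.8,"ax":0,"ay":0,"az":1},{"claw":-0.2,"dx":0.2,"dy":1,"dz":0,"ax":0,"ay":0,"az":1},{"claw":-0.2,"dx":0.2,"dy":1,"dz":0,"ax":0,"ay":0,"az":1},{"claw":-0.2,"dx":0.3,"dy":0.9,"dz":0,"ax":0,"ay":0,"az":1},{"claw":-0.2,"dx":0.4,"dy":0.9,"dz":0,"ax":0,"ay":0,"az":1},{"claw":-0.2,"dx":0.5,"dy":0.8,"dz":0,"ax":0,"ay":0,"az":1},{"claw":-0.2,"dx":0.5,"dy":0.7,"dz":0,"ax":0,"ay":0,"az":1}]'
python3 - <<'E'
from h import *
# wedge grip centre, yaw .03
yw=.03; go([.4655+.0065*np.cos(yw),.135+.0065*np.sin(yw),.23])
s=r.camera("scene")
cv2.imwrite("pics/scene3.png",cv2.resize(crop(s,100,110,240,170,3),(720,510)))
E
```

```text
time: 6.45
ee_pos: [0.5403, -0.2244, 0.2073]
eef_rot: [0.109, 0.994, -0.0, -0.001]
ft_force: [0.2, -0.5, 0.4]
width: 0.0003
grip_force: 0.0
time: 7.12
ee_pos: [0.5789, -0.0072, 0.2605]
eef_rot: [0.46, 0.888, 0.0, -0.0]
ft_force: [-0.1, -0.4, 0.3]
width: 0.0455
grip_force: 0.0
t 7.12 pos [ 0.5789 -0.0072  0.2605] ydeg 35.21 z [-0.001  0.    -1.   ] shift [ 5.93 -0.17  1.02] F [-0.1 -0.4  0.3] w 0.0455
```

View pics/scene3.png

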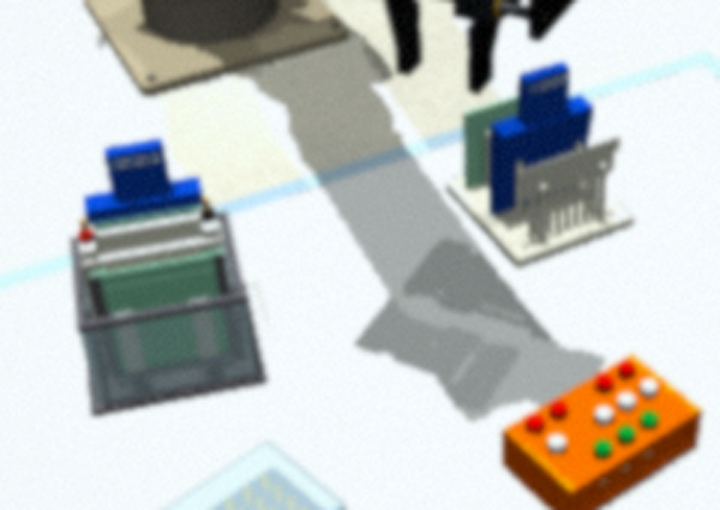

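The cassette now stands upright against the gasket, with its top edge at about (88–215, 262), and nothing else has moved. Next I turn the tool and go above the wedge.

```bash
python3 -m crank '[{"claw":-0.2,"dx":0,"dy":0,"dz":0,"ax":0,"ay":0,"az":1},{"claw":-0.2,"dx":0,"dy":0,"dz":0,"ax":0,"ay":0,"az":1},{"claw":-0.2,"dx":0,"dy":0,"dz":0,"ax":0,"ay":0,"az":1},{"claw":-0.2,"dx":0,"dy":0,"dz":0,"ax":0,"ay":0,"az":1},{"claw":-0.2,"dx":0,"dy":0,"dz":0,"ax":0,"ay":0,"az":1},{"claw":-0.2,"dx":0,"dy":0,"dz":0,"ax":0,"ay":0,"az":0.6},{"claw":-0.2,"dx":0.8,"dy":-0.5,"dz":0,"ax":0,"ay":0,"az":0}]'
python3 -m crank '[{"claw":-0.2,"dx":0.8,"dy":-0.6,"dz":0,"ax":0,"ay":0,"az":0},{"claw":-0.2,"dx":0.8,"dy":-0.6,"dz":0,"ax":0,"ay":0,"az":0},{"claw":-0.2,"dx":0.8,"dy":-0.6,"dz":0,"ax":0,"ay":0,"az":0},{"claw":-0.2,"dx":0.8,"dy":-0.6,"dz":0,"ax":0,"ay":0,"az":0},{"claw":-0.2,"dx":0.8,"dy":-0.5,"dz":0,"ax":0,"ay":0,"az":0},{"claw":-0.2,"dx":0,"dy":0,"dz":0,"ax":0,"ay":0,"az":0}]'
python3 - <<'E'
from h import *
yw=.03; go([.4655+.0065*np.cos(yw),.135+.0065*np.sin(yw),.122])
E
```

```text
time: 7.75
ee_pos: [0.5641, 0.0097, 0.2605]
eef_rot: [0.699, 0.715, -0.001, 0.001]
ft_force: [-0.3, 0.5, 1.1]
width: 0.052
grip_force: 0.0
time: 8.25
ee_pos: [0.4694, 0.1363, 0.2606]
eef_rot: [0.693, 0.721, 0.0, -0.001]
ft_force: [0.2, 1.8, -0.9]
width: 0.0524
grip_force: 0.0
t 8.25 pos [0.4694 0.1363 0.2606] ydeg 2.28 z [-0.001  0.002 -1.   ] shift [-0.05  0.09  4.62] F [ 0.2  1.8 -0.9] w 0.0524
```

```bash
python3 -m crank '[{"claw":-0.2,"dx":-0.05,"dy":0.09,"dz":0,"ax":0,"ay":0,"az":0},{"claw":-0.2,"dx":0,"dy":0,"dz":0.9,"ax":0,"ay":0,"az":0},{"claw":-0.2,"dx":0,"dy":0,"dz":0.9,"ax":0,"ay":0,"az":0},{"claw":-0.2,"dx":0,"dy":0,"dz":0.9,"ax":0,"ay":0,"az":0},{"claw":-0.2,"dx":0,"dy":0,"dz":0.9,"ax":0,"ay":0,"az":0},{"claw":-0.2,"dx":0,"dy":0,"dz":0.5,"ax":0,"ay":0,"az":0},{"claw":-0.2,"dx":0,"dy":0,"dz":0.4,"ax":0,"ay":0,"az":0},{"claw":-0.2,"dx":0,"dy":0,"dz":0,"ax":0,"ay":0,"az":0}]'
python3 -c "
from h import *
go([.472,.1352,.124])"
```

```text
time: 8.92
ee_pos: [0.4744, 0.1277, 0.1233]
eef_rot: [0.696, 0.718, -0.002, -0.0]
ft_force: [-0.4, 0.2, 0.7]
width: 0.0522
grip_force: 0.0
t 8.92 pos [0.4744 0.1277 0.1233] ydeg 1.75 z [-0.003 -0.003 -1.   ] shift [ 0.25 -0.07 -0.02] F [-0.4  0.2  0.7] w 0.0522
```

```bash
python3 -m crank '[{"claw":-0.2,"dx":0.25,"dy":-0.07,"dz":0,"ax":0,"ay":0,"az":0},{"claw":0.4,"dx":0,"dy":0,"dz":0,"ax":0,"ay":0,"az":0},{"claw":0.6,"dx":0,"dy":0,"dz":0,"ax":0,"ay":0,"az":0},{"claw":1,"dx":0,"dy":0,"dz":0,"ax":0,"ay":0,"az":0},{"claw":1,"dx":0,"dy":0,"dz":0,"ax":0,"ay":0,"az":0},{"claw":1,"dx":0,"dy":0,"dz":0,"ax":0,"ay":0,"az":0},{"claw":1,"dx":0,"dy":0,"dz":0,"ax":0,"ay":0,"az":0},{"claw":1,"dx":0,"dy":0,"dz":0,"ax":0,"ay":0,"az":0}]' 10
python3 -m crank '[{"claw":1,"dx":0,"dy":0,"dz":0,"ax":0,"ay":0,"az":0},{"claw":1,"dx":0,"dy":0,"dz":0,"ax":0,"ay":0,"az":0},{"claw":1,"dx":0,"dy":0,"dz":0,"ax":0,"ay":0,"az":0},{"claw":1,"dx":0,"dy":0,"dz":0,"ax":0,"ay":0,"az":0}]' 45
python3 -c "
from h import *
go([.472,.1352,.124])"
```

```text
time: 9.58
ee_pos: [0.4724, 0.1373, 0.1257]
eef_rot: [0.696, 0.718, 0.0, -0.0]
ft_force: [-0.4, 0.4, 0.2]
width: 0.0133
grip_force: 0.0
time: 9.92
ee_pos: [0.4724, 0.1373, 0.1257]
eef_rot: [0.696, 0.718, 0.0, -0.0]
ft_force: [-1.8, -0.6, 3.9]
width: 0.0114
grip_force: 44.9
t 9.92 pos [0.4724 0.1373 0.1257] ydeg 1.85 z [-0.  0. -1.] shift [-0.07 -0.01  0.06] F [-1.8 -0.6  3.9] w 0.0114
```

```bash
python3 -m crank '[{"claw":1,"dx":0,"dy":0,"dz":-0.2,"ax":0,"ay":0,"az":0},{"claw":1,"dx":0,"dy":0,"dz":-0.6,"ax":0,"ay":0,"az":0},{"claw":1,"dx":0,"dy":0,"dz":-0.8,"ax":0,"ay":0,"az":0},{"claw":1,"dx":0,"dy":0,"dz":-0.8,"ax":0,"ay":0,"az":0},{"claw":1,"dx":0,"dy":0,"dz":-0.8,"ax":0,"ay":0,"az":0},{"claw":1,"dx":0,"dy":0,"dz":-0.8,"ax":0,"ay":0,"az":0},{"claw":1,"dx":0,"dy":0,"dz":-0.8,"ax":0,"ay":0,"az":0},{"claw":1,"dx":0,"dy":0,"dz":-0.5,"ax":0,"ay":0,"az":0}]'
python3 -m crank '[{"claw":1,"dx":0,"dy":0,"dz":0,"ax":0,"ay":0,"az":0.8},{"claw":1,"dx":0,"dy":0,"dz":0,"ax":0,"ay":0,"az":0.8},{"claw":1,"dx":0,"dy":0,"dz":0,"ax":0,"ay":0,"az":0.8},{"claw":1,"dx":0,"dy":0,"dz":0,"ax":0,"ay":0,"az":0}]'
python3 -c "
from h import *
go(tank(38,2,280))"
```

```text
time: 10.58
ee_pos: [0.4729, 0.1372, 0.2872]
eef_rot: [0.696, 0.718, 0.001, 0.0]
ft_force: [0.1, -0.3, -1.0]
width: 0.0118
grip_force: 44.9
time: 10.92
ee_pos: [0.4724, 0.1371, 0.2847]
eef_rot: [0.781, 0.624, 0.0, 0.0]
ft_force: [0.7, 0.1, -1.5]
width: 0.0116
grip_force: 44.9
t 10.92 pos [0.4724 0.1371 0.2847] ydeg -12.79 z [ 0.  0. -1.] shift [-11.16   4.35   0.16] F [ 0.7  0.1 -1.5] w 0.0116
```

```bash
python3 -m crank '[{"claw":1,"dx":-0.4,"dy":0.2,"dz":0,"ax":0,"ay":0,"az":0},{"claw":1,"dx":-0.8,"dy":0.3,"dz":0,"ax":0,"ay":0,"az":0},{"claw":1,"dx":-0.8,"dy":0.3,"dz":0,"ax":0,"ay":0,"az":0},{"claw":1,"dx":-0.8,"dy":0.3,"dz":0,"ax":0,"ay":0,"az":0},{"claw":1,"dx":-0.8,"dy":0.3,"dz":0,"ax":0,"ay":0,"az":0},{"claw":1,"dx":-0.8,"dy":0.3,"dz":0,"ax":0,"ay":0,"az":0},{"claw":1,"dx":-0.8,"dy":0.3,"dz":0,"ax":0,"ay":0,"az":0},{"claw":1,"dx":-0.8,"dy":0.3,"dz":0,"ax":0,"ay":0,"az":0}]'
python3 -m crank '[{"claw":1,"dx":-0.8,"dy":0.3,"dz":0,"ax":0,"ay":0,"az":0},{"claw":1,"dx":-0.8,"dy":0.3,"dz":0,"ax":0,"ay":0,"az":0},{"claw":1,"dx":-0.8,"dy":0.4,"dz":0,"ax":0,"ay":0,"az":0},{"claw":1,"dx":-0.8,"dy":0.4,"dz":0,"ax":0,"ay":0,"az":0},{"claw":1,"dx":-0.8,"dy":0.4,"dz":0,"ax":0,"ay":0,"az":0},{"claw":1,"dx":-0.8,"dy":0.25,"dz":0,"ax":0,"ay":0,"az":0},{"claw":1,"dx":-0.4,"dy":0,"dz":0,"ax":0,"ay":0,"az":0},{"claw":1,"dx":0,"dy":0,"dz":0,"ax":0,"ay":0,"az":0}]'
python3 - <<'E'
from h import *
go(tank(38,2,280))
s=r.camera("scene")
cv2.imwrite("pics/carry.png",crop(s,105,80,100,150,4))
print([np.round((proj(s,tank(*p))-[105,80])*4).tolist() for p in((46,-62,88),(46,62,88),(23,-50,113),(23,50,113))])
E
```

```text
time: 11.58
ee_pos: [0.5006, -0.0548, 0.2847]
eef_rot: [0.779, 0.627, 0.0, -0.0]
ft_force: [0.5, 0.2, -1.6]
width: 0.0117
grip_force: 44.9
time: 12.25
ee_pos: [0.5255, -0.2228, 0.2845]
eef_rot: [0.781, 0.625, -0.001, 0.0]
ft_force: [-0.8, -0.2, -1.9]
width: 0.0116
grip_force: 44.9
t 12.25 pos [ 0.5255 -0.2228  0.2845] ydeg -12.67 z [-0.001 -0.002 -1.   ] shift [ 0.15 -0.03  0.15] F [-0.8 -0.2 -1.9] w 0.0116
[[82.0, 557.0], [306.0, 515.0], [93.0, 492.0], [273.0, 459.0]]
```

View pics/carry.png

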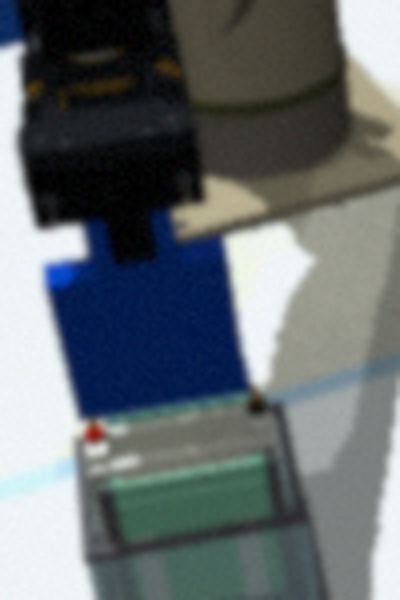

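The wedge hangs upright in the hand, toe edge about (85,415)–(247,392). The cassette's top edge is at about (105,485)–(268,453), within 2–3 mm of what I predicted. Now I lower the toe to just above the ribs and feel for the glass.

```bash
python3 -m crank '[{"claw":1,"dx":0.15,"dy":0,"dz":0,"ax":0,"ay":0,"az":0},{"claw":1,"dx":0,"dy":0,"dz":0.5,"ax":0,"ay":0,"az":0},{"claw":1,"dx":0,"dy":0,"dz":0.5,"ax":0,"ay":0,"az":0},{"claw":1,"dx":0,"dy":0,"dz":0.5,"ax":0,"ay":0,"az":0},{"claw":1,"dx":0,"dy":0,"dz":0.2,"ax":0,"ay":0,"az":0},{"claw":1,"dx":0,"dy":0,"dz":0,"ax":0,"ay":0,"az":0}]'
python3 -m crank '[{"claw":1,"dx":0,"dy":0,"dz":0.2,"ax":0,"ay":0,"az":0},{"claw":1,"dx":0,"dy":0,"dz":0.2,"ax":0,"ay":0,"az":0},{"claw":1,"dx":0,"dy":0,"dz":0.2,"ax":0,"ay":0,"az":0},{"claw":1,"dx":0,"dy":0,"dz":0.2,"ax":0,"ay":0,"az":0},{"claw":1,"dx":0,"dy":0,"dz":0,"ax":0,"ay":0,"az":0}]'
python3 - <<'E'
from h import *
go(tank(38.5,2,209))
s=r.camera("scene")
cv2.imwrite("pics/entry.png",crop(s,115,130,80,100,6))
E
```

```text
time: 12.8
ee_pos: [0.5276, -0.2127, 0.2324]
eef_rot: [0.779, 0.627, -0.0, -0.001]
ft_force: [0.6, -0.4, -0.8]
width: 0.0115
grip_force: 44.9
time: 13.22
ee_pos: [0.5273, -0.2144, 0.2083]
eef_rot: [0.78, 0.626, -0.0, -0.001]
ft_force: [-0.1, 0.0, -0.2]
width: 0.0119
grip_force: 44.9
t 13.22 pos [ 0.5273 -0.2144  0.2083] ydeg -12.54 z [-0.001  0.    -1.   ] shift [-0.14 -0.01 -0.02] F [-0.1  0.  -0.2] w 0.0119
```

View pics/entry.png

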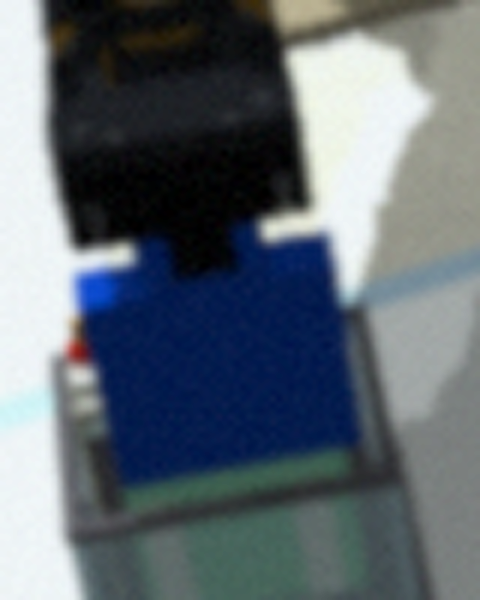

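The toe edge (125,485)–(358,445) lies between the glass and the far rim (75,535)–(400,475), parallel to both. Now I feel for the glass.

```bash
python3 -m crank '[{"claw":1,"dx":-0.14,"dy":-0.05,"dz":0,"ax":0,"ay":0,"az":0},{"claw":1,"dx":0,"dy":-0.05,"dz":0,"ax":0,"ay":0,"az":0},{"claw":1,"dx":0,"dy":0,"dz":0,"ax":0,"ay":0,"az":0},{"claw":1,"dx":0,"dy":0,"dz":0,"ax":0,"ay":0,"az":0}]'
python3 -m crank '[{"claw":1,"dx":0,"dy":-0.04,"dz":0,"ax":0,"ay":0,"az":0},{"claw":1,"dx":0,"dy":0,"dz":0,"ax":0,"ay":0,"az":0},{"claw":1,"dx":0,"dy":0,"dz":0,"ax":0,"ay":0,"az":0}]'
python3 -c "
from h import *
go(tank(33.5,2,209))"
```

```text
time: 13.6
ee_pos: [0.5239, -0.2183, 0.2098]
eef_rot: [0.78, 0.625, 0.0, 0.0]
ft_force: [0.2, 0.4, -1.9]
width: 0.0115
grip_force: 44.9
time: 13.85
ee_pos: [0.5228, -0.2177, 0.2096]
eef_rot: [0.78, 0.626, 0.0, -0.0]
ft_force: [0.8, 0.3, -1.3]
width: 0.012
grip_force: 44.9
t 13.85 pos [ 0.5228 -0.2177  0.2096] ydeg -12.54 z [ 0.  0. -1.] shift [ 0.01 -0.06  0.02] F [ 0.8  0.3 -1.3] w 0.012
```

```bash
python3 -m crank '[{"claw":1,"dx":0,"dy":-0.04,"dz":0,"ax":0,"ay":0,"az":0},{"claw":1,"dx":0,"dy":0,"dz":0,"ax":0,"ay":0,"az":0},{"claw":1,"dx":0,"dy":0,"dz":0,"ax":0,"ay":0,"az":0}]'
python3 -m crank '[{"claw":1,"dx":0,"dy":-0.04,"dz":0,"ax":0,"ay":0,"az":0},{"claw":1,"dx":0,"dy":0,"dz":0,"ax":0,"ay":0,"az":0},{"claw":1,"dx":0,"dy":0,"dz":0,"ax":0,"ay":0,"az":0}]'
python3 -c "
from h import *
go(tank(33.5,2,209))"
```

```text
time: 14.1
ee_pos: [0.5215, -0.2175, 0.2095]
eef_rot: [0.78, 0.626, 0.0, -0.0]
ft_force: [0.5, 0.1, -0.9]
width: 0.0118
grip_force: 44.9
time: 14.35
ee_pos: [0.5206, -0.2173, 0.2096]
eef_rot: [0.78, 0.626, 0.0, 0.0]
ft_force: [1.9, -0.1, -2.1]
width: 0.0118
grip_force: 44.9
t 14.35 pos [ 0.5206 -0.2173  0.2096] ydeg -12.54 z [ 0.001  0.    -1.   ] shift [0.01 0.02 0.02] F [ 1.9 -0.1 -2.1] w 0.0118
```

```bash
python3 -m crank '[{"claw":1,"dx":0,"dy":0.04,"dz":0,"ax":0,"ay":0,"az":0},{"claw":1,"dx":0,"dy":0,"dz":0.15,"ax":0,"ay":0,"az":0},{"claw":1,"dx":0,"dy":0,"dz":0.15,"ax":0,"ay":0,"az":0},{"claw":1,"dx":0,"dy":0,"dz":0.15,"ax":0,"ay":0,"az":0},{"claw":1,"dx":0,"dy":0,"dz":0.15,"ax":0,"ay":0,"az":0},{"claw":1,"dx":0,"dy":0,"dz":0,"ax":0,"ay":0,"az":0}]'
python3 -c "
from h import *
go(tank(33.5,2,160))"
```

```text
time: 14.85
ee_pos: [0.5211, -0.2173, 0.1903]
eef_rot: [0.78, 0.626, -0.0, -0.001]
ft_force: [0.5, -0.5, -1.2]
width: 0.012
grip_force: 44.9
t 14.85 pos [ 0.5211 -0.2173  0.1903] ydeg -12.55 z [-0.001  0.    -1.   ] shift [0.01 0.   1.01] F [ 0.5 -0.5 -1.2] w 0.012
```

```bash
python3 -m crank '[{"claw":1,"dx":0,"dy":0,"dz":0.15,"ax":0,"ay":0,"az":0},{"claw":1,"dx":0,"dy":0,"dz":0.15,"ax":0,"ay":0,"az":0},{"claw":1,"dx":0,"dy":0,"dz":0.15,"ax":0,"ay":0,"az":0},{"claw":1,"dx":0,"dy":0,"dz":0,"ax":0,"ay":0,"az":0}]'
python3 -m crank '[{"claw":1,"dx":0,"dy":0,"dz":0.1,"ax":0,"ay":0,"az":0},{"claw":1,"dx":0,"dy":0,"dz":0.1,"ax":0,"ay":0,"az":0},{"claw":1,"dx":0,"dy":0,"dz":0,"ax":0,"ay":0,"az":0}]'
python3 -c "
from h import *
go(tank(33.5,2,160))"
```

```text
time: 15.18
ee_pos: [0.5211, -0.2173, 0.1769]
eef_rot: [0.78, 0.626, -0.0, -0.001]
ft_force: [0.6, -0.1, -2.2]
width: 0.0117
grip_force: 44.9
time: 15.43
ee_pos: [0.5213, -0.2175, 0.1714]
eef_rot: [0.78, 0.626, -0.0, -0.0]
ft_force: [0.3, 0.6, -1.6]
width: 0.0118
grip_force: 44.9
t 15.43 pos [ 0.5213 -0.2175  0.1714] ydeg -12.54 z [-0.001  0.    -1.   ] shift [ 0.01 -0.01  0.38] F [ 0.3  0.6 -1.6] w 0.0118
```

```bash
for i in 1; do
python3 -m crank '[{"claw":1,"dx":0,"dy":0,"dz":0.08,"ax":0,"ay":0,"az":0},{"claw":1,"dx":0,"dy":0,"dz":0.08,"ax":0,"ay":0,"az":0},{"claw":1,"dx":0,"dy":0,"dz":0,"ax":0,"ay":0,"az":0}]'
python3 -m crank '[{"claw":1,"dx":0,"dy":0,"dz":0.08,"ax":0,"ay":0,"az":0},{"claw":1,"dx":0,"dy":0,"dz":0.08,"ax":0,"ay":0,"az":0},{"claw":1,"dx":0,"dy":0,"dz":0,"ax":0,"ay":0,"az":0}]'
done
python3 -c "
from h import *
go(tank(33.5,2,160))"
```

```text
time: 15.68
ee_pos: [0.5214, -0.2175, 0.1668]
eef_rot: [0.78, 0.626, -0.0, -0.0]
ft_force: [0.3, 0.2, -2.5]
width: 0.0115
grip_force: 44.9
time: 15.93
ee_pos: [0.5213, -0.2175, 0.1619]
eef_rot: [0.78, 0.626, -0.0, -0.0]
ft_force: [-0.3, -0.3, -1.0]
width: 0.0117
grip_force: 44.9
t 15.93 pos [ 0.5213 -0.2175  0.1619] ydeg -12.54 z [-0.001  0.    -1.   ] shift [ 0.01 -0.01  0.06] F [-0.3 -0.3 -1. ] w 0.0117
```

```bash
python3 -m crank '[{"claw":1,"dx":0,"dy":0,"dz":0.08,"ax":0,"ay":0,"az":0},{"claw":1,"dx":0,"dy":0,"dz":0,"ax":0,"ay":0,"az":0}]'
python3 -m crank '[{"claw":1,"dx":0,"dy":0,"dz":0.08,"ax":0,"ay":0,"az":0},{"claw":1,"dx":0,"dy":0,"dz":0,"ax":0,"ay":0,"az":0}]'
python3 -m crank '[{"claw":1,"dx":0,"dy":0,"dz":0.08,"ax":0,"ay":0,"az":0},{"claw":1,"dx":0,"dy":0,"dz":0,"ax":0,"ay":0,"az":0}]'
python3 -c "
from h import *
go(tank(33.5,2,150))"
```

```text
time: 16.1
ee_pos: [0.5212, -0.2175, 0.1596]
eef_rot: [0.78, 0.626, -0.0, -0.0]
ft_force: [-0.4, 0.3, -2.3]
width: 0.0114
grip_force: 44.9
time: 16.27
ee_pos: [0.5211, -0.2176, 0.1572]
eef_rot: [0.78, 0.625, -0.0, -0.0]
ft_force: [-2.1, 1.0, -2.2]
width: 0.0116
grip_force: 44.9
time: 16.43
ee_pos: [0.5209, -0.2176, 0.1549]
eef_rot: [0.78, 0.625, -0.0, -0.001]
ft_force: [-4.0, 1.3, 0.3]
width: 0.012
grip_force: 44.9
t 16.43 pos [ 0.5209 -0.2176  0.1549] ydeg -12.57 z [-0.001  0.001 -1.   ] shift [0.02 0.   0.16] F [-4.   1.3  0.3] w 0.012
```

```bash
python3 -m crank '[{"claw":1,"dx":0,"dy":-0.03,"dz":0.03,"ax":0,"ay":0,"az":0},{"claw":1,"dx":0,"dy":-0.015,"dz":0.08,"ax":0,"ay":0,"az":0},{"claw":1,"dx":0,"dy":0,"dz":0,"ax":0,"ay":0,"az":0}]'
python3 -m crank '[{"claw":1,"dx":0,"dy":-0.012,"dz":0.08,"ax":0,"ay":0,"az":0},{"claw":1,"dx":0,"dy":0,"dz":0,"ax":0,"ay":0,"az":0}]'
python3 -c "
from h import *
go(tank(33.5,2,150))"
```

```text
time: 16.68
ee_pos: [0.5202, -0.2174, 0.1518]
eef_rot: [0.78, 0.626, 0.0, 0.0]
ft_force: [-2.9, 0.1, 1.1]
width: 0.0118
grip_force: 44.9
time: 16.85
ee_pos: [0.5199, -0.2173, 0.1496]
eef_rot: [0.78, 0.626, 0.0, 0.0]
ft_force: [-3.7, 0.9, 3.8]
width: 0.0117
grip_force: 44.9
t 16.85 pos [ 0.5199 -0.2173  0.1496] ydeg -12.56 z [ 0.  0. -1.] shift [ 0.02  0.04 -0.01] F [-3.7  0.9  3.8] w 0.0117
```

```bash
python3 -m crank '[{"claw":1,"dx":0,"dy":-0.015,"dz":0.08,"ax":0,"ay":0,"az":0},{"claw":1,"dx":0,"dy":0,"dz":0,"ax":0,"ay":0,"az":0}]'
python3 -m crank '[{"claw":1,"dx":0,"dy":-0.015,"dz":0.08,"ax":0,"ay":0,"az":0},{"claw":1,"dx":0,"dy":0,"dz":0,"ax":0,"ay":0,"az":0}]'
python3 -m crank '[{"claw":1,"dx":0,"dy":-0.015,"dz":0.08,"ax":0,"ay":0,"az":0},{"claw":1,"dx":0,"dy":0,"dz":0,"ax":0,"ay":0,"az":0}]'
python3 -c "
from h import *
go(tank(33.5,2,140))"
```

```text
time: 17.02
ee_pos: [0.5195, -0.2173, 0.1473]
eef_rot: [0.78, 0.626, 0.0, 0.0]
ft_force: [-4.7, 0.6, 4.6]
width: 0.012
grip_force: 44.9
time: 17.18
ee_pos: [0.5192, -0.2173, 0.1451]
eef_rot: [0.78, 0.625, 0.0, 0.0]
ft_force: [-4.3, 1.5, 6.3]
width: 0.0115
grip_force: 44.9
time: 17.35
ee_pos: [0.5188, -0.2173, 0.1428]
eef_rot: [0.78, 0.625, 0.0, 0.0]
ft_force: [-5.2, 0.8, 7.3]
width: 0.0115
grip_force: 44.9
t 17.35 pos [ 0.5188 -0.2173  0.1428] ydeg -12.57 z [ 0.001 -0.    -1.   ] shift [0.02 0.08 0.09] F [-5.2  0.8  7.3] w 0.0115
```

```bash
python3 -m crank '[{"claw":1,"dx":0,"dy":-0.025,"dz":0.08,"ax":0,"ay":0,"az":0},{"claw":1,"dx":0,"dy":0,"dz":0,"ax":0,"ay":0,"az":0}]'
python3 -m crank '[{"claw":1,"dx":0,"dy":-0.02,"dz":0.08,"ax":0,"ay":0,"az":0},{"claw":1,"dx":0,"dy":0,"dz":0,"ax":0,"ay":0,"az":0}]'
python3 -m crank '[{"claw":1,"dx":0,"dy":-0.015,"dz":0.08,"ax":0,"ay":0,"az":0},{"claw":1,"dx":0,"dy":0,"dz":0,"ax":0,"ay":0,"az":0}]'
python3 -c "
from h import *
go(tank(33.5,2,130))"
```

```text
time: 17.52
ee_pos: [0.5184, -0.2172, 0.1406]
eef_rot: [0.78, 0.625, 0.001, 0.001]
ft_force: [-4.3, 0.2, 8.2]
width: 0.0117
grip_force: 44.9
time: 17.68
ee_pos: [0.518, -0.2171, 0.1384]
eef_rot: [0.78, 0.626, 0.001, 0.001]
ft_force: [-3.9, 0.2, 8.3]
width: 0.0118
grip_force: 44.9
time: 17.85
ee_pos: [0.5177, -0.2171, 0.1362]
eef_rot: [0.78, 0.625, 0.001, 0.001]
ft_force: [-3.3, 0.4, 8.9]
width: 0.0118
grip_force: 44.9
t 17.85 pos [ 0.5177 -0.2171  0.1362] ydeg -12.57 z [ 0.003 -0.    -1.   ] shift [0.02 0.11 0.21] F [-3.3  0.4  8.9] w 0.0118
```

```bash
python3 -m crank '[{"claw":1,"dx":0,"dy":-0.015,"dz":0.08,"ax":0,"ay":0,"az":0},{"claw":1,"dx":0,"dy":0,"dz":0,"ax":0,"ay":0,"az":0}]'
python3 -m crank '[{"claw":1,"dx":0,"dy":-0.015,"dz":0.08,"ax":0,"ay":0,"az":0},{"claw":1,"dx":0,"dy":0,"dz":0,"ax":0,"ay":0,"az":0}]'
python3 - <<'E'
from h import *
go(tank(33.5,2,130))
s=r.camera("scene")
cv2.imwrite("pics/jam.png",crop(s,115,130,80,100,6))
E
```

```text
time: 18.02
ee_pos: [0.5174, -0.2171, 0.1339]
eef_rot: [0.78, 0.625, 0.001, 0.001]
ft_force: [-2.6, 1.6, 10.7]
width: 0.0115
grip_force: 44.9
time: 18.18
ee_pos: [0.5171, -0.217, 0.1317]
eef_rot: [0.78, 0.626, 0.001, 0.001]
ft_force: [-4.1, 1.0, 12.1]
width: 0.0117
grip_force: 44.9
t 18.18 pos [ 0.5171 -0.217   0.1317] ydeg -12.56 z [ 0.003 -0.001 -1.   ] shift [0.02 0.13 0.06] F [-4.1  1.  12.1] w 0.0117
```

View pics/jam.png

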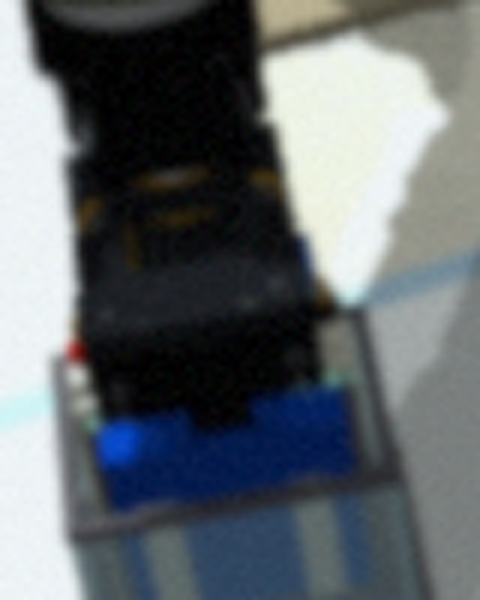

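The wedge is down behind the glass and over both ribs. Its body top, at about (100,430)–(355,395), is level with the cassette top. One more gentle step, then release.

```bash
python3 -m crank '[{"claw":1,"dx":0,"dy":-0.015,"dz":0.08,"ax":0,"ay":0,"az":0},{"claw":1,"dx":0,"dy":0,"dz":0,"ax":0,"ay":0,"az":0}]'
python3 -m crank '[{"claw":1,"dx":0,"dy":-0.015,"dz":0.06,"ax":0,"ay":0,"az":0},{"claw":1,"dx":0,"dy":0,"dz":0,"ax":0,"ay":0,"az":0},{"claw":1,"dx":0,"dy":0,"dz":0,"ax":0,"ay":0,"az":0}]'
python3 -c "
from h import *
go(tank(33.5,2,130))"
```

```text
time: 18.4
ee_pos: [0.5168, -0.217, 0.1295]
eef_rot: [0.78, 0.625, 0.001, 0.001]
ft_force: [-4.4, 0.6, 13.5]
width: 0.0118
grip_force: 44.9
time: 18.65
ee_pos: [0.5165, -0.217, 0.1282]
eef_rot: [0.78, 0.625, 0.001, 0.001]
ft_force: [-5.9, 1.9, 20.4]
width: 0.0118
grip_force: 45.0
t 18.65 pos [ 0.5165 -0.217   0.1282] ydeg -12.57 z [ 0.004 -0.001 -1.   ] shift [ 0.03  0.15 -0.06] F [-5.9  1.9 20.4] w 0.0118
```

```bash
python3 -m crank '[{"claw":0.5,"dx":0,"dy":0,"dz":0,"ax":0,"ay":0,"az":0},{"claw":0.3,"dx":0,"dy":0,"dz":0,"ax":0,"ay":0,"az":0},{"claw":0.3,"dx":0,"dy":0,"dz":0,"ax":0,"ay":0,"az":0},{"claw":0.3,"dx":0,"dy":0,"dz":0,"ax":0,"ay":0,"az":0},{"claw":0.3,"dx":0,"dy":0,"dz":-0.3,"ax":0,"ay":0,"az":0},{"claw":0.3,"dx":0,"dy":0,"dz":-0.7,"ax":0,"ay":0,"az":0},{"claw":0.3,"dx":0,"dy":0,"dz":-1,"ax":0,"ay":0,"az":0},{"claw":0.3,"dx":0,"dy":0,"dz":-1,"ax":0,"ay":0,"az":0}]' 10
python3 -m crank '[{"claw":0.3,"dx":0.5,"dy":0,"dz":-1,"ax":0,"ay":0,"az":0},{"claw":0.3,"dx":1,"dy":0,"dz":-0.5,"ax":0,"ay":0,"az":0},{"claw":0.3,"dx":1,"dy":0,"dz":0,"ax":0,"ay":0,"az":0},{"claw":0.3,"dx":1,"dy":0,"dz":0,"ax":0,"ay":0,"az":0},{"claw":0.3,"dx":1,"dy":0,"dz":0,"ax":0,"ay":0,"az":0},{"claw":0.3,"dx":1,"dy":0,"dz":0,"ax":0,"ay":0,"az":0},{"claw":0.3,"dx":0.5,"dy":0,"dz":0,"ax":0,"ay":0,"az":0},{"claw":0.3,"dx":0,"dy":0,"dz":0,"ax":0,"ay":0,"az":0}]'
python3 - <<'E'
from h import *
go(tank(33.5,2,130))
s=r.camera("scene");t=r.camera("top")
cv2.imwrite("pics/end.png",np.hstack([crop(s,115,140,80,100,5),crop(t,305,212,80,100,5)]))
E
```

```text
time: 19.32
ee_pos: [0.5145, -0.2162, 0.2173]
eef_rot: [0.78, 0.625, -0.001, -0.0]
ft_force: [0.1, 0.0, 0.0]
width: 0.0304
grip_force: 0.0
time: 19.98
ee_pos: [0.5549, -0.0358, 0.2613]
eef_rot: [0.778, 0.628, 0.0, -0.0]
ft_force: [-0.0, 0.3, -0.5]
width: 0.0301
grip_force: 0.0
t 19.98 pos [ 0.5549 -0.0358  0.2613] ydeg -12.2 z [ 0.     0.001 -1.   ] shift [-6.15  0.18  4.37] F [-0.   0.3 -0.5] w 0.0301
```

View pics/end.png

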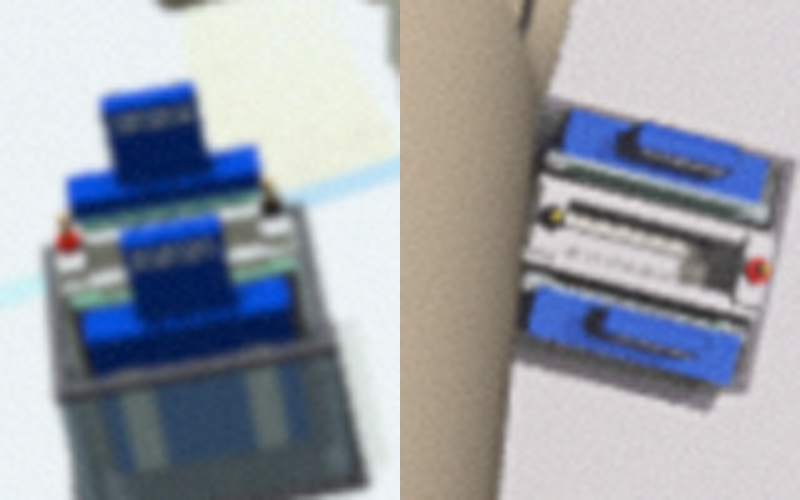

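The wedge stands straight and parallel behind the cassette, mirroring the near one: grip at (180,265) in the left crop, body top at (665,155) in the right. The hand is clear, so I'm handing in.

```bash
python3 -c "
from bench import r
print(r.close_job())"
```

```text
the job is handed in; nothing more can be done
None
```

The cassette is drawn up against the gasket and the blue wedge is jammed behind it, driven in with a push that reached about 20 N. The hand has let go and the job is handed in at about 20 s. The push to the gasket reached about 6 N, slightly over the suggested 2–5 N, and I judged the seal from force and travel because nothing measures it directly.

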